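# Tip rejected bushes through the spring flap of the reject box

### The arm

A 7-joint arm with a two-finger parallel gripper is mounted at the origin on the work surface. World frame = base frame: x ahead of the robot, y to its left, z up, the work surface at z = 0. Lengths are in mm, angles in rad, forces in N, time in s.
With the tool pointing down it reaches from about 400 to 875 mm from the base axis. Payload 4.4 kg.
Tool frame: the origin (TCP) lies midway between the tips of the shut fingers; the grasp point (between the pads) lies ctrl.tcp_to_grasp behind it (ctrl.tcp_to_grasp is the distance from the TCP to the grasp point, in mm); z points along the fingers, y is the line along which they close (so a half turn about z gives the same grasp; the last joint's range is limited). The gripper opens to 85 mm and grips with 20 to 120 N. Pads are 22 mm wide; open, the fingers measure 114 mm over their backs; the gripper's body (76 mm by 85 mm) begins 54 mm behind the grasp point. The pads swing forward as they close: fully open they stand 13 mm farther back than shut.
Start: joints at [1.127, 0.628, 0.038, 1.517, -0.027, 0.996, -0.02], TCP at [239.798, -604.165, 231.313] pointing down, gripper open.
Joint ranges: [-3.06, 3.06], [-0.37, 2.12], [-1.25, 1.32], [0.18, 2.47], [-1.1, 4.24], [0.23, 1.98], [-2.94, 2.94]. Speed limits (rad/s): [2.57, 2.57, 3.14, 3.14, 3.14, 3.14, 3.14].

### API

Orientations are given as [roll, pitch, yaw] about the fixed x, y, z axes, in that order (R = Rz(yaw) Ry(pitch) Rx(roll)).
In Python, from cell import ctrl, get_image, get_calibration, workorder, boxes_of, place_of gives the robot as it stands.
- The arm moves only by the tool play_rows, never from a script. Its argument "series" is a list that holds one entry, the list of rows, each a list of 7 numbers: the shift along the world's x, y, z in cm, then the turn, a rotation vector about the world's x, y, z in degrees, then the closure, from 0 (fully open) to 1 (shut). A call has 1 to 20 rows; each row shifts and turns the commanded pose from where the row before left it; what a row does not reach is not made up. A row lasts 1/8 s, in which the tool goes at most 62.5 mm and 10.7 degrees, less where a joint would pass 70% of its speed; a pose out of reach is approached as far as the arm can. A call with a gripper value outside its range is refused whole. The fingers move at their own pace and stop on an object; the grip force is fixed at half the most. Time passes only in rows, so rows that do not move let the fingers close. It gives the time, the measured TCP pose, the force, the opening and the grip force at its end, in the units of the state.
- ctrl.read_state(): the state, without advancing time (a new reading comes with each control period).
- get_image(name): name is "side" or "top" or "wrist"; returns (picture, depth): 480x640x3 uint8, red, green, blue; 480x640 float32, mm along the optical axis (not along the pixel's ray), 0 where there is no reading.
- get_calibration(name): a dict with "K" (3x3 intrinsics, pixels), "k1" (the pictures are not rectified: a ray, as slopes to the right and down, at radius r is drawn at 1 + k1 r^2 times it, then the intrinsics apply), "R" (3x3) and "t" (3): a world point X has camera coordinates R X + t; the wrist camera has in their place "mount" (4x4, takes a point from camera to tool coordinates, whose origin is the TCP and whose axes are the flange's). Camera axes: x right, y down, z forward; pixel columns grow to the right and rows downward; lengths in mm; the calibration is good to about 2 mm. A picture is of the moment at which its call begins: read the wrist's pose just before it. get_calibration takes no time and is no camera call.
- workorder.finish_job(): hands the job in; it is judged then, once.
Trained networks look in the newest picture that a camera, given by its name, has taken for a name from the list of things; names that differ only in an ending like _2 or _b are one class to them, and where a whole thing is asked for, a point or a joint stands for the part that bears it (a point fixed in the world has none). Each returns a list of dicts, best first, with "p" (0 to 1); they miss things now and then, are a little off and sometimes report something else, mostly with a low value. They report only what shows in the picture. A call takes as long as a camera call. They do not tell look-alikes from the thing itself.
- boxes_of(target, camera): "pixel" ([column, row] in pixels, amid what is visible of it).
- place_of(target, camera): "pixel" ([column, row] in pixels: a listed point, or the origin of a listed thing).
The state is a dict: "clock": time; "qpos": joint angles; "qd": joint speeds; "tau": joint torques, N m; "eef_pos": TCP position; "tool_rot": TCP orientation; "force": force on the tool from outside, world axes, zero at the start; "torque": the same for the moment, N m; "width": finger opening in mm; "gripper_force": force on a finger pad.
Only numpy, scipy, OpenCV 4.12 (cv2) and the standard library are available. Lean on these libraries where they do the work, as an engineer would, in place of code of your own. Each camera call takes 0.05 s, during which the arm holds its last target. There are 200 camera calls.

### The job

The two ring-shaped steel bushes lying in one of the black hand scoops on this assembly bench are rejects: pick up that scoop by its handle, press the spring flap in the top of the grey reject box open with the scoop's lip, and tip both bushes in through it. Then stand the empty scoop back upright on the bench and let go, with the flap sprung shut; only the scoop, never the gripper or arm, may press on the reject box.

Things in the scene. Friction and masses are not known exactly. Their poses are not given: they have to be found in the camera images.
- bush_scoop: Black scoop holding the bushes, 117 (x) x 76 mm, 160 g; its twin holds solid pins. Origin in its underside, z up. Open pouring lip at x=-57, floor and lip 3 mm thick; rear wall at x=60. Walls 28 mm high (14 by the lip). Bushes slide from about 25 degrees; tip 40 to 50 to pour. Handle: level bar along x, x=-12..60, z=52..72, 14 wide in y, free below; pinch its sides from above at x=10, z=62.
- reject_box: Grey metal box, fixed, 160 x 160 x 150 mm high. Origin: centre of underside, z up. Steel flap, 100 (x) x 112 mm, flush in the middle of its top (z=150). Hinge line along y at x=+50, with two knuckles 4 mm proud at x=58; free edge, with dark strip, at x=-50. Pour towards -x, scoop lip down past the hinge, so that floor and flap slope alike and the bushes slide off the free edge.
- flap (a joint): Flap angle, rad: 0 shut (level), grows as the free edge goes down into the box, stop at 1.1. A spring shuts it: 0.1 N m when shut, 0.19 N m at 0.8 rad (2 to 4 N at mid flap). The bushes' weight alone does not open it; at 0.7 rad they pass easily.
- bush_a: One steel bush, a plain ring 26 mm across, hole 14 mm, 14 mm high, 40 g, lying flat and loose on the scoop's floor. Origin: centre of its underside.
- bush_b: The other bush, the same.
There are look-alikes about, which are no part of the job. What is shaped like the bush_b but yellow is not meant. Leave any blue look-alike of the bush_scoop alone.

How it is judged (in metres and radians):
On the way:
1. the flap is pressed open by the scoop (more than 0.35 rad) (value of joint flap above 0.35 rad and contact force between bush_scoop and reject_box above 0.3 N), for 0.1 s.
At the end, for the whole second after the job is handed in: Both bushes lie inside the reject box (centres within its walls and below 110 mm above its underside); the flap is shut (below 0.08 rad); the scoop stands upright on the bench (within 10 degrees, its underside no more than 12 mm above the bench), at rest and released (x of bush_a in the frame of reject_box between -0.078 and 0.078 m and y of bush_a in the frame of reject_box between -0.078 and 0.078 m and z of bush_a in the frame of reject_box between 0 and 0.11 m and x of bush_b in the frame of reject_box between -0.078 and 0.078 m and y of bush_b in the frame of reject_box between -0.078 and 0.078 m and z of bush_b in the frame of reject_box between 0 and 0.11 m and value of joint flap below 0.08 rad and angle between bush_scoop's own z axis and vertical below 0.17 rad and height (world z) of bush_scoop between -0.005 and 0.012 m and linear speed of bush_scoop below 0.02 m/s); the robot touches nothing.
It fails at once if the gripper or arm presses on the reject box or its flap (more than 1.5 N) (contact force between any of the fingers, the arm and reject_box above 1.5 N).
It also fails if it takes over 56 s, if anything falls off the work surface, if the arm or the gripper's body presses on something with over 40 N, if the wrist force passes 120 N, or if a joint passes its speed limit or range.

## Working session

There is one attempt and no reset: what is moved stays moved. The work goes in short steps, Python scripts to look and compute and a tool call to move; the robot and the scene stay as the last step left them, time stands still between calls to the robot, and variables do not carry over. Pictures are saved under pics/ and viewed, at most 10 in all, crops included, and the job is handed in when it is done.

Besides the shell and the picture viewer there is one more tool, called as name(argument=value, ...) on one line, values as JSON. play_rows: Moves the arm, as the interface text tells. Its arguments: {"type":"object","properties":{"series":{"type":"array"}},"required":["series"]}

```bash
mkdir -p pics; ls; cat > h.py <<'E'
import numpy as np, cv2
from cell import ctrl,get_image,get_calibration,workorder,boxes_of,place_of
from scipy.spatial.transform import Rotation as Ro
def cam(name,st=None):
    c=get_calibration(name)
    if 'R' in c: return c,np.array(c['R']),np.array(c['t'])
    M=np.array(c['mount']); T=np.eye(4); T[:3,:3]=Ro.from_euler('xyz',st['tool_rot']).as_matrix() if len(st['tool_rot'])==3 else st['tool_rot']; T[:3,3]=st['eef_pos']
    W=np.linalg.inv(T@M); return c,W[:3,:3],W[:3,3]
def ray(px,c):
    K=np.array(c['K']);k=float(c['k1'])
    d=(np.atleast_2d(px).astype(float)-K[:2,2])/[K[0,0],K[1,1]]
    u=d.copy()
    for _ in range(15): u=d/(1+k*(u**2).sum(1,keepdims=True))
    return u
def unproj(px,z,C):  # depth
    c,R,t=C;u=ray(px,c);z=np.atleast_1d(z)[:,None];P=np.hstack([u*z,z]);return (P-t)@R
def onplane(px,h,C):
    c,R,t=C;u=ray(px,c);d=np.hstack([u,np.ones((len(u),1))])@R;o=-R.T@t
    return o+d*((h-o[2])/d[:,2:3])
def proj(P,C):
    c,R,t=C;K=np.array(c['K']);q=np.atleast_2d(P)@R.T+t;s=q[:,:2]/q[:,2:];s=s*(1+c['k1']*(s**2).sum(1,keepdims=True));return s*[K[0,0],K[1,1]]+K[:2,2]
E
python3 - <<'E'
from h import *
print(ctrl.read_state(), ctrl.tcp_to_grasp)
for n in ['top','side']:
    im,d=get_image(n); cv2.imwrite(f'pics/{n}0.png',im[:,:,::-1]); np.save(n+'0.npy',d); C=cam(n)
    print(n,'cam at',-C[1].T@C[2])
    for t in ['bush_scoop','reject_box','flap','bush_a']:
        for f in (boxes_of,place_of):
            for r in f(t,n):
                p=np.array(r['pixel']);i,j=p.round().astype(int);z=d[min(j,479),min(i,639)]
                print(t,f.__name__,round(r['p'],2),p.round(),unproj(p,z,C).round()[0])
E
```

```text
pics
{'clock': 0.0, 'qpos': array([ 1.12719962,  0.62933333,  0.03844543,  1.51837104, -0.02701787,
        0.99627595, -0.01998024]), 'qd': array([ 4.75926401e-04,  1.38937236e-03,  5.49343889e-04, -6.64449054e-04,
        7.51895347e-04, -1.89249109e-05,  3.55777993e-04]), 'tau': array([ 5.24806237e-04, -5.63387883e+01,  1.22711454e+00, -1.93439466e+01,
        1.13055695e-02,  1.05135547e-02,  5.38210244e-06]), 'eef_pos': array([ 239.5698063 , -603.5754711 ,  230.39645267]), 'tool_rot': array([-3.13972295e+00,  1.09957941e-05,  3.77803873e-01]), 'force': array([-0.339093  , -0.79740427, -0.40347824]), 'torque': array([0.04080444, 0.00649377, 0.01246274]), 'gripper_force': 0.0, 'width': 85.4018321135447} 18.700000000000003
top cam at [ 442.27399513    3.11443148 1175.29568026]
bush_scoop call 0.87 [440. 322.] [ 349. -252.   70.]
bush_scoop call 0.63 [461. 241.] [ 524. -310.   16.]
bush_scoop call 0.89 [458. 245.] [ 516. -307.   -0.]
bush_scoop call 0.62 [442. 322.] [ 351. -257.   69.]
reject_box call 0.91 [332. 220.] [550. -19. 151.]
reject_box call 0.97 [328. 224.] [542. -11. 149.]
flap call 0.79 [332. 218.] [555. -20. 149.]Traceback (most recent call last):
  File "<stdin>", line 8, in <module>
ValueError: it knows: bush, bush_scoop, reject_box
```

View pics/top0.png

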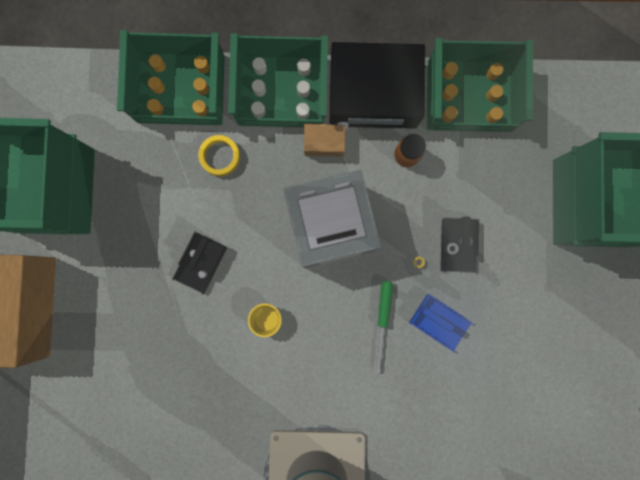

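```bash
python3 - <<'E'
from h import *
n='side'
im,d=get_image(n); cv2.imwrite(f'pics/{n}0.png',im[:,:,::-1]); np.save(n+'0.npy',d); C=cam(n)
print(n,'cam at',-C[1].T@C[2])
for t in ['bush_scoop','reject_box','bush_a']:
            for r in boxes_of(t,n):
                p=np.array(r['pixel']);i,j=p.round().astype(int);z=d[min(j,479),min(i,639)]
                print(t,round(r['p'],2),p.round(),unproj(p,z,C).round()[0])
n='top'
im,d=get_image(n);C=cam(n)
for r in boxes_of('bush_a',n):
                p=np.array(r['pixel']);i,j=p.round().astype(int);z=d[min(j,479),min(i,639)]
                print(t,round(r['p'],2),p.round(),unproj(p,z,C).round()[0])
cv2.imwrite('pics/crop1.png',cv2.resize(im[180:380,260:520,::-1],None,fx=3,fy=3,interpolation=cv2.INTER_CUBIC))
E
```

```text
side cam at [ -15.98844531 -473.24750967  556.6615963 ]
bush_scoop 0.94 [388. 418.] [ 348. -264.    3.]
bush_scoop 0.62 [475. 367.] [ 526. -304.    3.]
reject_box 0.77 [352. 256.] [485. -68. 122.]
reject_box 0.18 [478. 364.] [ 535. -304.    2.]
bush_a 0.72 [462. 366.] [ 499. -293.   15.]
bush_a 0.67 [412. 355.] [ 464. -223.   14.]
bush_a 0.59 [486. 372.] [ 516. -325.   14.]
bush_a 0.56 [454. 248.] [ 509. -298.    4.]
bush_a 0.55 [421. 265.] [ 470. -222.   11.]
```

View pics/crop1.png

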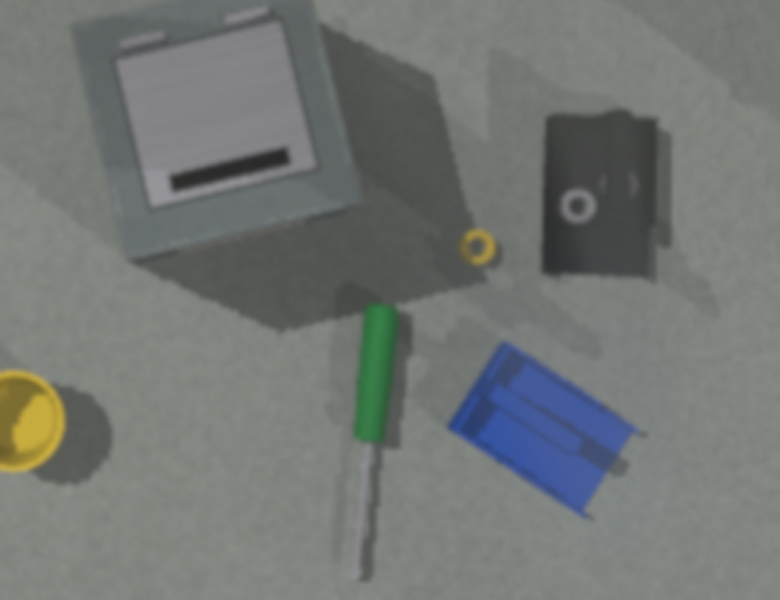

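The crop shows the ring-holding black scoop at about crop (600,195). Its handle end bulges at the top, so the rear wall faces +x and the lip faces -x. The box hinge knuckles are at the top (+x) and the dark strip is at the bottom, with the box turned about 12°.

```bash
python3 - <<'E'
from h import *
d=np.load('top0.npy');C=cam('top')
jj,ii=np.mgrid[0:480,0:640];px=np.c_[ii.ravel(),jj.ravel()]
P=unproj(px,d.ravel(),C);ok=d.ravel()>0
def sel(x0,x1,y0,y1,z0,z1): return P[ok&(P[:,0]>x0)&(P[:,0]<x1)&(P[:,1]>y0)&(P[:,1]<y1)&(P[:,2]>z0)&(P[:,2]<z1)]
b=sel(420,660,-140,110,140,162); print('box',len(b),b.mean(0).round(),cv2.minAreaRect(b[:,:2].astype(np.float32)),np.percentile(b[:,2],[5,50,95]))
k=sel(420,660,-140,110,153,165);print('knuck',len(k),k.mean(0))
w=sel(440,600,-370,-250,10,90); print('scoop',len(w),cv2.minAreaRect(w[:,:2].astype(np.float32)),np.percentile(w[:,2],[5,50,95]))
h=sel(440,600,-370,-250,60,85); print('handle',len(h),h.mean(0),cv2.minAreaRect(h[:,:2].astype(np.float32)) if len(h)>3 else 0, np.ptp(h,axis=0))
E
```

```text
box 6375 [555. -20. 150.] ((555.2487182617188, -19.71617889404297), (160.3972930908203, 160.2679443359375), 14.95287036895752) [147.07214441 150.19009386 153.42487598]
knuck 483 [555.36841155 -18.83249912 153.95928345]
scoop 771 ((515.4772338867188, -306.5228271484375), (77.54153442382812, 116.17376708984375), 88.83644104003906) [12.04573429 27.51563251 74.01792764]
handle 265 [ 536.97865884 -305.5264946    70.94600038] ((537.0919189453125, -306.4032897949219), (15.083800315856934, 71.29658508300781), 87.7654037475586) [71.06769682 16.04278818 19.14429864]
```

View pics/side0.png

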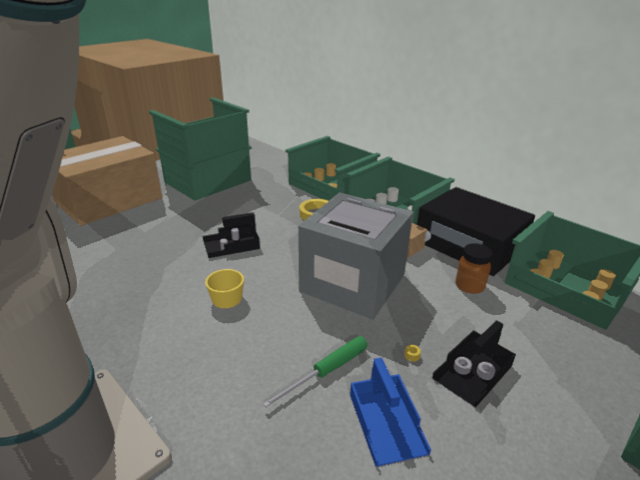

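The side view confirms it: the black scoop at (475,370) holds two rings, with its handle rising at the rear (+x). The other black scoop at (232,235) holds pins. I'll go above the grasp point and take one close look.

play_rows(series=[[[2.8, 3.0, -0.3, 0, 0, -2.3, 0], [2.8, 3.0, -0.3, 0, 0, -2.3, 0], [2.8, 3.0, -0.3, 0, 0, -2.3, 0], [2.8, 3.0, -0.3, 0, 0, -2.3, 0], [2.8, 3.0, -0.3, 0, 0, -2.3, 0], [2.8, 3.0, -0.3, 0, 0, -2.3, 0], [2.8, 3.0, -0.3, 0, 0, -2.3, 0], [2.8, 3.0, -0.3, 0, 0, -2.3, 0], [2.8, 3.0, -0.3, 0, 0, -2.3, 0], [2.8, 2.8, -0.3, 0, 0, -2.3, 0], [0, 0, 0, 0, 0, 0, 0], [0, 0, 0, 0, 0, 0, 0]]])

```text
clock: 2.1
eef_pos: [519.4, -306.7, 201.3]
tool_rot: [3.141, 0.001, -0.024]
force: [0.1, -0.9, -0.1]
width: 85.1
gripper_force: 0.0
```

```bash
python3 - <<'E'
from h import *
s=ctrl.read_state();print(s['clock'],s['eef_pos'].round(1),np.degrees(s['tool_rot']).round(1),s['qpos'].round(2))
im,d=get_image('wrist');C=cam('wrist',s);cv2.imwrite('pics/w1.png',im[:,:,::-1]);print('mount',C[0]['mount'])
jj,ii=np.mgrid[0:480,0:640];P=unproj(np.c_[ii.ravel(),jj.ravel()],d.ravel(),C);ok=d.ravel()>0
h=P[ok&(abs(P[:,0]-530)<80)&(abs(P[:,1]+306)<50)&(P[:,2]>60)&(P[:,2]<85)]
print(len(h)); 
if len(h)>5: print(h.mean(0),cv2.minAreaRect(h[:,:2].astype(np.float32)),np.percentile(h[:,2],[5,50,95]))
E
```

```text
2.1 [ 519.4 -306.7  201.3] [180.    0.   -1.3] [ 0.39  0.6   0.15  1.69 -0.11  0.86 -1.  ]
mount [[ 9.47791686e-04 -9.55707652e-01 -2.94316131e-01  7.43320007e+01]
 [ 9.99999434e-01  7.63668178e-04  7.40522196e-04  3.41506986e-01]
 [-4.82962866e-04 -2.94316667e-01  9.55707835e-01 -1.43644360e+02]
 [ 0.00000000e+00  0.00000000e+00  0.00000000e+00  1.00000000e+00]]
1793
[ 540.18332354 -306.09513199   72.737022  ] ((538.3135986328125, -305.83599853515625), (13.480508804321289, 71.38423919677734), 88.99592590332031) [71.47151393 72.83520281 73.9949701 ]
```

View pics/w1.png

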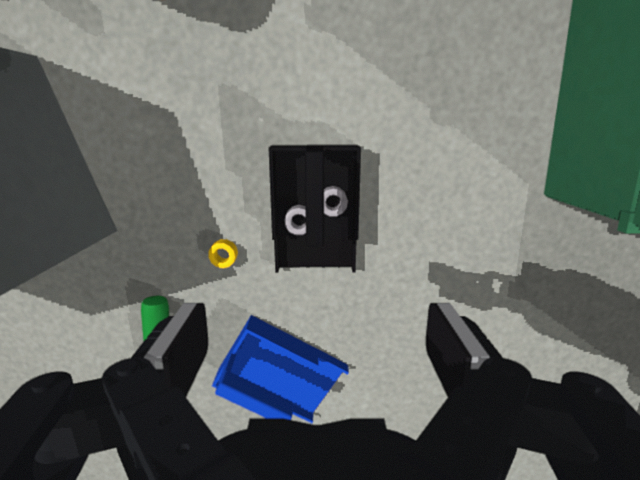

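The wrist view shows both rings in the scoop at (298,220) and (334,201), with the handle bar running up the middle at (314,180). The measured handle top is z=72.7, centred at (538,-306), which matches the spec. I'll descend and grip.

play_rows(series=[[[0.5, 0.1, -3.2, 0, 0, 0, 0], [0, 0, -3.2, 0, 0, 0, 0], [0, 0, -3.2, 0, 0, 0, 0], [0, 0, -3.2, 0, 0, 0, 0], [0, 0, -2.0, 0, 0, 0, 0], [0, 0, -1.0, 0, 0, 0, 0], [0, 0, 0, 0, 0, 0, 0], [0, 0, 0, 0, 0, 0, 0.5], [0, 0, 0, 0, 0, 0, 1], [0, 0, 0, 0, 0, 0, 1], [0, 0, 0, 0, 0, 0, 1], [0, 0, 0, 0, 0, 0, 1], [0, 0, 0, 0, 0, 0, 1], [0, 0, 0, 0, 0, 0, 1]]])

```text
clock: 3.9
eef_pos: [525.1, -305.3, 43.7]
tool_rot: [3.141, -0.001, -0.024]
force: [-0.8, 0.9, 6.2]
width: 13.2
gripper_force: 59.5
```

play_rows(series=[[[0, 0, 0.5, 0, 0, 0, 1], [0, 0, 1, 0, 0, 0, 1], [0, 0, 2, 0, 0, 0, 1], [0, 0, 3, 0, 0, 0, 1], [0, 0, 3, 0, 0, 0, 1], [0, 0, 3, 0, 0, 0, 1], [0, 0, 3, 0, 0, 0, 1], [0, 0, 3, 0, 0, 0, 1], [0, 0, 2, 0, 0, 0, 1], [0, 0, 1, 0, 0, 0, 1], [0, 0, 0, 0, 0, 0, 1]]])

```text
clock: 5.28
eef_pos: [524.8, -305.1, 258.7]
tool_rot: [3.141, -0.001, -0.024]
force: [-0.4, -0.1, -3.4]
width: 12.9
gripper_force: 58.6
```

play_rows(series=[[[0.2, 0.7, 0, 0, 0, 0, 1], [0.4, 1.4, 0, 0, 0, 1, 1], [0.6, 2.2, 0, 0, 0, 1.5, 1], [0.6, 2.4, 0, 0, 0, 1.5, 1], [0.7, 2.4, 0, 0, 0, 1.5, 1], [0.7, 2.4, 0, 0, 0, 1.5, 1], [0.7, 2.4, 0, 0, 0, 1.5, 1], [0.7, 2.4, 0, 0, 0, 1.5, 1], [0.7, 2.4, 0, 0, 0, 1.5, 1], [0.7, 2.4, 0, 0, 0, 1.5, 1], [0.7, 2.4, 0, 0, 0, 1.5, 1], [0.6, 2.4, 0, 0, 0, 1.5, 1], [0.5, 2.2, 0, 0, 0, 0, 1], [0.3, 1.3, 0, 0, 0, 0, 1], [0.1, 0.5, 0, 0, 0, 0, 1], [0, 0, 0, 0, 0, 0, 1], [0, 0, 0, 0, 0, 0, 1]]])

```text
clock: 7.4
eef_pos: [606.6, -7.5, 258.4]
tool_rot: [3.141, 0.0, 0.254]
force: [-0.5, -0.0, -1.1]
width: 12.7
gripper_force: 58.6
```

```bash
python3 - <<'E'
from h import *
im,d=get_image('side');cv2.imwrite('pics/s2.png',im[:,:,::-1]);s=ctrl.read_state();print(s['qpos'].round(2))
im,d=get_image('wrist');C=cam('wrist',s);cv2.imwrite('pics/w2.png',im[:,:,::-1])
Z=np.hstack([im[:, :, ::-1],cv2.imread('pics/s2.png')]);cv2.imwrite('pics/c2.png',cv2.resize(Z,(800,300)))
jj,ii=np.mgrid[0:480,0:640];P=unproj(np.c_[ii.ravel(),jj.ravel()],d.ravel(),C);ok=d.ravel()>0
k=P[ok&(abs(P[:,0]-600)<140)&(abs(P[:,1]+10)<140)&(P[:,2]>145)&(P[:,2]<156)]
print(len(k),k.min(0),k.max(0))
E
```

```text
[-0.08  0.54  0.07  1.61 -0.04  0.99 -1.31]
8610 [ 472.60726348 -104.50082433  145.12686856] [653.29339573  79.96159203 153.17965697]
```

View pics/c2.png

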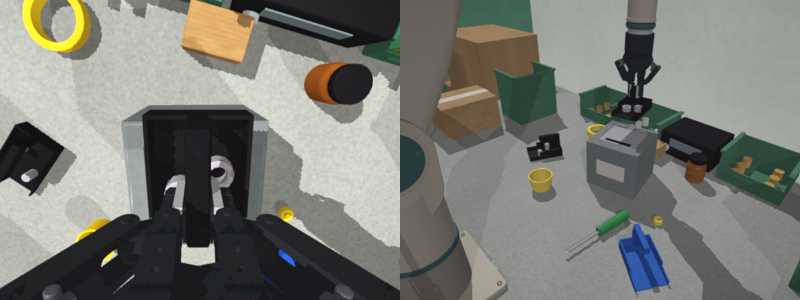

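The scoop is held level over the box with both rings still in it, the left view showing them at about (175,185) and (222,170). Next I'll tilt and touch the flap.

play_rows(series=[[[0, 0, -0.6, 0.65, -2.4, 0, 1], [0, 0, -1.1, 1.3, -4.8, 0, 1], [0, 0, -1.1, 1.3, -4.8, 0, 1], [0, 0, -0.6, 0.65, -2.4, 0, 1], [0, 0, 0, 0, 0, 0, 1], [-0.2, 0, -0.7, 0.4, -1.6, 0, 1], [-0.2, -0.1, -0.7, 0.4, -1.6, 0, 1], [-0.1, 0, -0.7, 0.4, -1.6, 0, 1], [0, 0, 0, 0, 0, 0, 1], [0, 0, 0, 0, 0, 0, 1]]])

```text
clock: 8.75
eef_pos: [602.5, -7.2, 203.9]
tool_rot: [-3.14, -0.347, 0.256]
force: [-0.9, -0.5, -1.4]
width: 13.2
gripper_force: 58.9
```

```bash
python3 - <<'E'
from h import *
s=ctrl.read_state();p=s['eef_pos'];a=np.radians(15);r=p[:2]-[555,-20]
print('box xy',r@[np.cos(a),np.sin(a)],r@[-np.sin(a),np.cos(a)],p[2],s['force'],s['torque'])
z=Ro.from_euler('xyz',s['tool_rot']).as_matrix()[:,2];print('tilt',np.degrees(np.arccos(-z[2])),np.degrees(np.arctan2(z[1],z[0])),s['qpos'].round(2))
E
```

```text
box xy 49.234422147717936 0.03979120739633168 203.9308386963032 [-0.92048678 -0.52875581 -1.35312513] [-0.09653348  0.69419455  0.01254463]
tilt 19.883449207828335 14.84464655290684 [ 0.07  0.47 -0.07  2.01 -0.18  0.33 -1.14]
```

Joint 6 is near its lower limit of 0.23. Before tilting further I'll fit a simple kinematic model to the recorded poses and check what is reachable.

```bash
cat > kin.py <<'E'
import numpy as np, itertools
from scipy.optimize import least_squares
from scipy.spatial.transform import Rotation as Ro
Q=np.array([[1.1272,.6293,.0384,1.5184,-.027,.9963,-.02],[.39,.6,.15,1.69,-.11,.86,-1.],[-.08,.54,.07,1.61,-.04,.99,-1.31],[.07,.47,-.07,2.01,-.18,.33,-1.14]])
X=np.array([[239.57,-603.6,230.4],[519.4,-306.7,201.3],[606.6,-7.5,258.4],[602.5,-7.2,203.9]])
E=np.array([[-3.1397,0,.3778],[3.141,.001,-.024],[3.141,0,.254],[-3.14,-.347,.256]])
RX=Ro.from_euler('xyz',E).as_matrix()
def fk(q,L,s):
    R=np.eye(3);p=np.array([0,0,L[0]]);pts=[]
    for i,(ax,sg) in enumerate(zip('zyzyzyz',s)):
        R=R@Ro.from_euler(ax,sg*q[i]).as_matrix()
        if i==2: p=p+R@[L[4],0,L[1]];pts.append(p)
        if i==3: p=p+R@[L[5],0,0]
        if i==4: p=p+R@[0,0,L[2]];pts.append(p)
        if i==5: p=p+R@[L[6],0,0]
    return p+R@[0,0,L[3]],R,pts
if __name__=='__main__':
    best=[]
    for s in itertools.product([1,-1],repeat=7):
        if s[1]!=1: continue
        Rs=[fk(q,[0]*7,s)[1] for q in Q]
        O=[RX[i]@Rs[i].T for i in range(4)]
        # tool direction residual & constant yaw offset
        e=sum(np.linalg.norm((RX[i][:,2]-Rs[i][:,2])) for i in range(4))
        T=[Rs[i].T@RX[i] for i in range(4)]; e2=sum(np.linalg.norm(T[i]-T[0]) for i in range(4))
        best.append((e+e2,e,e2,s))
    best.sort();
    for b in best[:4]: print(b)
    s=best[0][3]
    f=lambda L:np.r_[np.concatenate([fk(q,L,s)[0]-x for q,x in zip(Q,X)]),0.01*(L[4:])]
    r=least_squares(f,[350,400,400,200,0,0,0]);print(r.x.round(1),r.fun.round(1))
    Rs=fk(Q[0],r.x,s)[1];print((Rs.T@RX[0]).round(3))
E
python3 kin.py; python3 -c "
from h import *
print(ctrl.read_state()['qpos'], [a for a in dir(ctrl) if a[0]!='_'])"
```

```text
(np.float64(0.033939689493834205), np.float64(0.007611973366272637), np.float64(0.02632771612756157), (-1, 1, -1, 1, -1, 1, -1))
(np.float64(1.1469267536886443), np.float64(0.225389464334086), np.float64(0.9215372893545583), (-1, 1, 1, 1, 1, 1, -1))
(np.float64(1.1542896156152853), np.float64(0.3869966623124081), np.float64(0.7672929533028772), (-1, 1, 1, 1, -1, 1, -1))
(np.float64(1.1667229003542052), np.float64(0.05301665640930307), np.float64(1.1137062439449021), (1, 1, -1, 1, -1, 1, 1))
[ 488.2  250.4  411.3  264.1   -7.2  -39.3 -131.2] [15.  18.   8.9 -1.3  0.2 -5.3 13.6 17.3 -7.2 -1.9  4.6  3.6 -0.1 -0.4
 -1.3]
[[-0. -1.  0.]
 [ 1. -0. -0.]
 [ 0.  0.  1.]]
[ 0.07087986  0.47097326 -0.07204153  2.00808708 -0.17980028  0.33361627
 -1.14261574] ['MotionError', 'read_state', 'tcp_to_grasp']
```

```bash
cat > ik.py <<'E'
from kin import *
s=(-1,1,-1,1,-1,1,-1)
def fk2(q,L):
    R=np.eye(3);p=np.array([L[7],L[8],L[0]])
    for i,(ax,sg) in enumerate(zip('zyzyzyz',s)):
        R=R@Ro.from_euler(ax,sg*q[i]).as_matrix()
        if i==2: p=p+R@[L[4],L[9],L[1]]
        if i==4: p=p+R@[L[5],L[10],L[2]]
        if i==5: p=p+R@[L[6],L[11],0]
    return p+R@[0,0,L[3]],R
Qa=Q.copy();Qa[3]=[.07088,.47097,-.07204,2.00809,-.1798,.33362,-1.14262]
pr=np.array([350,350,350,250,0,0,0,0,0,0,0,0.])
W=np.r_[[.003]*4,[.03]*8]
r=least_squares(lambda L:np.r_[np.concatenate([fk2(q,L)[0]-x for q,x in zip(Qa,X)]),W*(L-pr)],pr);L=r.x
if __name__=='__main__': print(L.round(1),r.fun[:12].round(1))
T0=fk2(Qa[0],L)[1].T@RX[0]
lo=np.array([-3.06,-.37,-1.25,.18,-1.1,.23,-2.94]);hi=np.array([3.06,2.12,1.32,2.47,4.24,1.98,2.94])
def target(th,lx,lz,byaw=15,yaw0=15):
    t=np.radians(th);c,n=np.cos(t),np.sin(t);a=np.radians(byaw)
    bx,z=lx+67.5*c-43.7*n,lz+67.5*n+43.7*c
    p=np.array([555+bx*np.cos(a),-20+bx*np.sin(a),z])
    R=Ro.from_rotvec(-t*np.array([-np.sin(a),np.cos(a),0])).as_matrix()@Ro.from_euler('xyz',[np.pi,0,np.radians(yaw0)]).as_matrix()
    return p,R
def ik(p,R,q0,w=.02):
    f=lambda q:(lambda a:np.r_[(a[0]-p)/10,Ro.from_matrix((a[1]@T0).T@R).as_rotvec()*20,w*(q-q0)])(fk2(q,L))
    b=least_squares(f,np.clip(q0,lo+.01,hi-.01),bounds=(lo,hi));return b.x,np.abs(b.fun[:6])
if __name__=='__main__':
    q=Qa[3]
    for th,lx,lz in [(20,0,140),(25,0,133),(30,0,126),(34,0,120),(38,0,115),(42,0,108),(45,0,104)]:
        p,R=target(th,lx,lz);q,e=ik(p,R,q);print(th,q.round(2),(e[:3]*10).max().round(1),np.degrees(e[3:]/20).max().round(1))
E
python3 ik.py
```

```text
[ 3.355e+02  5.494e+02  3.730e+02  3.381e+02  1.990e+01 -3.700e+00
  6.100e+00 -1.700e+00 -3.000e+00 -2.470e+01 -1.000e-01 -1.000e-01] [ 0.2 -0.2 -0.2 -0.5  0.4 -0.1  0.2  0.2  0.3  0.1 -0.3 -0. ]
20 [ 0.08  0.47 -0.08  2.01 -0.18  0.33 -1.14] 0.0 0.0
25 [-0.02  0.46  0.09  2.11 -0.83  0.23 -0.48] 0.0 0.0
30 [ 0.01  0.46  0.08  2.14 -1.1   0.23 -0.18] 3.5 3.2
34 [ 0.1   0.45 -0.01  2.15 -1.1   0.23 -0.15] 7.4 6.6
38 [ 0.21  0.46 -0.11  2.15 -1.1   0.23 -0.12] 11.1 9.9
42 [ 0.33  0.47 -0.22  2.16 -1.1   0.23 -0.07] 14.8 13.0
45 [ 0.43  0.48 -0.32  2.16 -1.1   0.23 -0.02] 17.3 15.0
```

```bash
cat > gs.py <<'E'
from ik import *
rng=np.random.default_rng(0)
for yaw0 in (15,195):
  for th,lx,lz in [(45,0,104),(40,-10,103),(35,-15,107)]:
    p,R=target(th,lx,lz,15,yaw0);S=[]
    for k in range(60):
        q,e=ik(p,R,rng.uniform(lo,hi),w=1e-4)
        if e.max()<.05: S.append(q)
    S.sort(key=lambda q:np.abs(q-Qa[3]).max())
    print(yaw0,th,len(S))
    for q in S[:6]: print('  ',q.round(2))
E
python3 gs.py
```

```text
15 45 18
   [-0.52  0.95  1.14  2.47  4.12  1.33  0.81]
   [-0.52  0.95  1.14  2.47  4.12  1.33  0.81]
   [-0.52  0.95  1.14  2.47  4.12  1.33  0.81]
   [-0.52  0.95  1.14  2.47  4.12  1.33  0.81]
   [-0.52  0.95  1.14  2.47  4.12  1.33  0.81]
   [-0.52  0.95  1.14  2.47  4.12  1.33  0.81]
15 40 19
   [ 0.54  0.57 -0.59  2.42  3.03  0.43  2.09]
   [ 0.57  0.58 -0.63  2.42  2.96  0.44  2.16]
   [ 0.62  0.59 -0.7   2.42  2.87  0.44  2.26]
   [ 0.64  0.6  -0.73  2.42  2.83  0.45  2.3 ]
   [ 0.67  0.62 -0.78  2.42  2.76  0.46  2.38]
   [ 0.36  0.53 -0.32  2.42  3.35  0.45  1.75]
15 35 21
   [ 0.41  0.51 -0.43  2.35  3.14  0.25  1.93]
   [ 0.38  0.5  -0.38  2.35  3.23  0.26  1.84]
   [ 0.32  0.49 -0.29  2.35  3.4   0.27  1.66]
   [ 0.31  0.49 -0.28  2.35  3.42  0.27  1.64]
   [ 0.63  0.57 -0.74  2.35  2.52  0.3   2.57]
   [ 0.67  0.59 -0.81  2.35  2.4   0.33  2.69]
195 45 10
   [-0.52  0.95  1.14  2.47  4.12  1.33 -2.34]
   [-0.52  0.95  1.14  2.47  4.12  1.33 -2.34]
   [-0.52  0.95  1.14  2.47  4.12  1.33 -2.34]
   [-0.52  0.95  1.14  2.47  4.12  1.33 -2.34]
   [-0.52  0.95  1.14  2.47  4.12  1.33 -2.34]
   [-0.52  0.95  1.14  2.47  4.12  1.33 -2.34]
195 40 37
   [ 0.91  0.83 -1.24  2.42  2.21  0.68 -0.17]
   [ 0.91  0.82 -1.23  2.42  2.22  0.67 -0.18]
   [ 0.88  0.78 -1.16  2.42  2.29  0.62 -0.26]
   [ 0.88  0.78 -1.16  2.42  2.3   0.62 -0.26]
   [ 0.87  0.77 -1.14  2.42  2.32  0.61 -0.29]
   [ 0.87  0.76 -1.14  2.42  2.32  0.6  -0.29]
195 35 39
   [ 0.9   0.79 -1.25  2.35  1.96  0.62  0.04]
   [ 0.9   0.79 -1.25  2.35  1.96  0.62  0.04]
   [ 0.9   0.79 -1.24  2.35  1.96  0.62  0.04]
   [ 0.88  0.76 -1.19  2.35  1.99  0.57  0.  ]
   [ 0.87  0.74 -1.17  2.35  2.01  0.55 -0.02]
   [ 0.84  0.71 -1.12  2.35  2.05  0.51 -0.07]
```

Pouring at 45° with this vertical grip runs into the wrist limit. Gripping the bar with the tool leaned 30° back means the pour only needs about 15° of forward tool tilt. I'll check that this whole route is reachable.

```bash
cat > plan.py <<'E'
from ik import *
def tcp(th,lx,lz,al=30,C=(555,-20),yaw=15):
    # scoop tilt th about box y, lip underside at (lx,lz) in frame at C/yaw
    t,a,b=np.radians(th),np.radians(yaw),np.radians(al)
    l=np.array([67-18.7*np.sin(b),62-18.7*np.cos(b)]);c,n=np.cos(t),np.sin(t)
    bx,z=lx+l[0]*c-l[1]*n,lz+l[0]*n+l[1]*c
    k=np.radians(th-al)
    R=Ro.from_rotvec(-k*np.array([-np.sin(a),np.cos(a),0])).as_matrix()@Ro.from_euler('xyz',[np.pi,0,a]).as_matrix()
    return np.array([C[0]+bx*np.cos(a),C[1]+bx*np.sin(a),z]),R,bx
if __name__=='__main__':
    q=np.array([.39,.6,.15,1.9,-.11,.86,-1.]);sc=((514.5,-306),-1)
    seq=[(0,-57,z,30,*sc) for z in (60,0,110,215)]+[(0,-10,215,30,(555,-20),15)]+[(t,x,z,30,(555,-20),15) for t,x,z in [(15,0,165),(20,0,140),(30,0,126),(38,0,115),(45,0,104),(47,0,101)]]
    for a in seq:
        p,R,bx=tcp(*a);q,e=ik(p,R,q);print(a[:3],round(bx,1),p.round(),q.round(2),(e[:3]*10).max().round(1),np.degrees(e[3:]/20).max().round(1))
E
python3 plan.py
```

```text
(0, -57, 60) 0.7 [ 515. -306.  106.] [ 0.27  0.99  0.24  1.28  0.01  1.36 -1.14] 0.0 0.0
(0, -57, 0) 0.7 [ 515. -306.   46.] [ 0.27  1.07  0.23  1.29  0.01  1.28 -1.16] 0.0 0.0
(0, -57, 110) 0.7 [ 515. -306.  156.] [ 0.27  0.93  0.25  1.26  0.02  1.44 -1.13] 0.0 0.0
(0, -57, 215) 0.7 [ 515. -306.  261.] [ 0.27  0.83  0.26  1.17  0.04  1.63 -1.11] 0.0 0.0
(0, -10, 215) 47.7 [601.  -8. 261.] [-0.15  0.85  0.16  1.11  0.    1.7  -1.33] 0.0 0.0
(15, 0, 165) 43.8 [597.  -9. 224.] [-0.14  0.71  0.15  1.42 -0.03  1.27 -1.31] 0.0 0.0
(20, 0, 140) 38.5 [592. -10. 203.] [-0.13  0.67  0.14  1.55 -0.05  1.1  -1.3 ] 0.0 0.0
(30, 0, 126) 27.0 [581. -13. 194.] [-0.1   0.58  0.11  1.75 -0.08  0.81 -1.26] 0.0 0.0
(38, 0, 115) 17.2 [572. -16. 187.] [-0.05  0.52  0.07  1.92 -0.13  0.58 -1.2 ] 0.0 0.0
(45, 0, 104) 8.4 [563. -18. 177.] [ 0.05  0.49 -0.03  2.06 -0.18  0.35 -1.12] 0.0 0.0
(47, 0, 101) 5.8 [561. -18. 174.] [ 0.08  0.48 -0.06  2.1  -0.19  0.28 -1.1 ] 0.0 0.0
```

play_rows(series=[[[0.2, 0, 1.2, 0, 0, 0, 1], [0.1, 0, 1.5, -1.3, 4.8, 0, 1], [0.1, 0, 1.5, -1.3, 4.8, 0, 1], [0, 0, 1.3, -1.3, 4.8, 0, 1], [0, 0, 0, -1.2, 4.8, 0, 1], [-0.2, -0.7, 0, 0, 0, 0, 1], [-0.5, -1.7, 0, 0, 0, -1, 1], [-0.7, -2.5, 0, 0, 0, -2, 1], [-0.8, -2.9, 0, 0, 0, -2, 1], [-0.8, -2.9, 0, 0, 0, -2, 1], [-0.8, -2.9, 0, 0, 0, -2, 1], [-0.8, -2.9, 0, 0, 0, -2, 1], [-0.8, -2.9, 0, 0, 0, -2, 1], [-0.8, -2.9, 0, 0, 0, -2, 1], [-0.8, -2.8, 0, 0, 0, -1, 1], [-0.6, -2.2, 0, 0, 0, 0, 1], [-0.5, -1.6, 0, 0, 0, 0, 1], [-0.1, -0.7, 0, 0, 0, 0, 1], [0, 0, 0, 0, 0, 0, 1]]])

```text
clock: 11.12
eef_pos: [523.5, -303.4, 258.3]
tool_rot: [-3.141, -0.0, -0.024]
force: [-0.1, -0.7, -1.7]
width: 12.9
gripper_force: 58.7
```

play_rows(series=[[[0, 0, -1, 0, 0, 0, 1], [0, 0, -2.5, 0, 0, 0, 1], [0, 0, -3.5, 0, 0, 0, 1], [0, 0, -3.5, 0, 0, 0, 1], [0, 0, -3.5, 0, 0, 0, 1], [0, 0, -3.5, 0, 0, 0, 1], [0, 0, -1.5, 0, 0, 0, 1], [0, 0, -1, 0, 0, 0, 1], [0, 0, 0, 0, 0, 0, 1], [0, 0, 0, 0, 0, 0, 1]]])

```text
clock: 12.38
eef_pos: [524.6, -303.6, 59.4]
tool_rot: [3.141, -0.002, -0.023]
force: [0.2, 0.4, -2.7]
width: 12.8
gripper_force: 58.7
```

play_rows(series=[[[0, 0, -1, 0, 0, 0, 1], [0, 0, -0.5, 0, 0, 0, 1], [0, 0, 0, 0, 0, 0, 1], [0, 0, 0, 0, 0, 0, 0], [0, 0, 0, 0, 0, 0, 0], [0, 0, 0, 0, 0, 0, 0], [0, 0, 0, 0, 0, 0, 0], [0, 0, 2, 0, 0, 0, 0], [0, 0, 3, 0, 0, 0, 0], [0, 0, 3, 0, 0, 0, 0], [-0.2, 0, 0, 0.2, 7.5, 0, 0], [-0.3, 0, 0, 0.2, 7.5, 0, 0], [-0.3, 0, 0, 0.2, 7.5, 0, 0], [-0.2, 0, 0, 0.2, 7.5, 0, 0], [0, 0, 0, 0, 0, 0, 0], [0, 0, 0, 0, 0, 0, 0]]])

```text
clock: 14.38
eef_pos: [513.4, -303.7, 124.3]
tool_rot: [-3.141, 0.522, -0.024]
force: [-0.3, -1.7, -0.2]
width: 85.4
gripper_force: 0.0
```

```bash
python3 - <<'E'
from h import *
s=ctrl.read_state();print(s['clock'],s['eef_pos'].round(1),np.degrees(s['tool_rot']).round(1),s['qpos'].round(2))
for n in ('wrist','top'):
    im,d=get_image(n);C=cam(n,s);cv2.imwrite(f'pics/{n}3.png',im[:,:,::-1])
    jj,ii=np.mgrid[0:480,0:640];P=unproj(np.c_[ii.ravel(),jj.ravel()],d.ravel(),C);ok=d.ravel()>0
    h=P[ok&(abs(P[:,0]-530)<80)&(abs(P[:,1]+304)<40)&(P[:,2]>62)&(P[:,2]<78)]
    print(n,len(h)); 
    if len(h)>5: print(h.min(0),h.max(0),cv2.minAreaRect(h[:,:2].astype(np.float32)),np.percentile(h[:,2],[5,50,95]))
E
```

```text
14.375 [ 513.4 -303.7  124.3] [-179.9   29.9   -1.4] [ 0.25  0.96  0.27  1.3  -0.01  1.38 -1.13]
wrist 4069
[ 501.03810838 -311.64787264   62.0054058 ] [ 573.88630148 -296.33495248   74.74867741] ((537.478271484375, -303.98291015625), (14.044743537902832, 72.79037475585938), 88.81900024414062) [67.22962259 72.82666064 73.76613982]
top 0
```

View pics/wrist3.png

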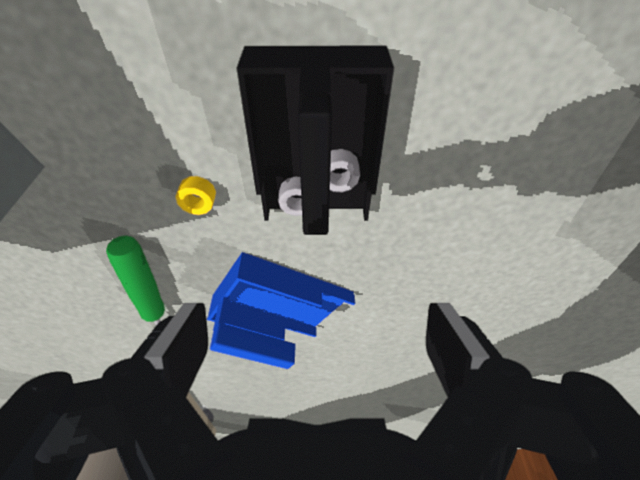

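The scoop stands with both rings still in it, at (295,195) and (341,170), and the handle at (314,150) measures centre (537.5,-304). Now I'll descend with the leaned tool, grip and lift.

play_rows(series=[[[0.1, 0, -2.5, 0, 0, 0, 0], [0, 0, -2.5, 0, 0, 0, 0], [0, 0, -2, 0, 0, 0, 0], [0, 0, -0.9, 0, 0, 0, 0], [0, 0, 0, 0, 0, 0, 0], [0, 0, 0, 0, 0, 0, 0.5], [0, 0, 0, 0, 0, 0, 1], [0, 0, 0, 0, 0, 0, 1], [0, 0, 0, 0, 0, 0, 1], [0, 0, 0, 0, 0, 0, 1], [0, 0, 0, 0, 0, 0, 1], [0, 0, 0, 0, 0, 0, 1]]])

```text
clock: 15.98
eef_pos: [515.0, -303.1, 44.7]
tool_rot: [-3.14, 0.524, -0.023]
force: [1.1, 0.9, 3.8]
width: 13.2
gripper_force: 58.8
```

play_rows(series=[[[0, 0, 0.5, 0, 0, 0, 1], [0, 0, 1.2, 0, 0, 0, 1], [0, 0, 2.2, 0, 0, 0, 1], [0, 0, 3, 0, 0, 0, 1], [0, 0, 3, 0, 0, 0, 1], [0, 0, 3, 0, 0, 0, 1], [0, 0, 3, 0, 0, 0, 1], [0, 0, 3, 0, 0, 0, 1], [0, 0, 2, 0, 0, 0, 1], [0, 0, 0.8, 0, 0, 0, 1], [0, 0, 0, 0, 0, 0, 1]]])

```text
clock: 17.35
eef_pos: [514.8, -303.1, 261.4]
tool_rot: [-3.139, 0.523, -0.023]
force: [0.1, -0.3, -3.1]
width: 13.0
gripper_force: 58.5
```

play_rows(series=[[[0.2, 0.7, 0, 0, 0, 0, 1], [0.4, 1.4, 0, 0, 0, 1, 1], [0.6, 2.2, 0, 0, 0, 1.5, 1], [0.7, 2.4, 0, 0, 0, 1.5, 1], [0.7, 2.4, 0, 0, 0, 1.5, 1], [0.7, 2.4, 0, 0, 0, 1.5, 1], [0.7, 2.4, 0, 0, 0, 1.5, 1], [0.7, 2.4, 0, 0, 0, 1.5, 1], [0.7, 2.4, 0, 0, 0, 1.5, 1], [0.7, 2.4, 0, 0, 0, 1.5, 1], [0.7, 2.4, 0, 0, 0, 1.5, 1], [0.7, 2.4, 0, 0, 0, 1.5, 1], [0.6, 2.0, 0, 0, 0, 0, 1], [0.4, 1.1, 0, 0, 0, 0, 1], [0.1, 0.5, 0, 0, 0, 0, 1], [0, 0, 0, 0, 0, 0, 1], [0, 0, 0, 0, 0, 0, 1]]])

```text
clock: 19.48
eef_pos: [600.6, -9.4, 261.5]
tool_rot: [-3.141, 0.524, 0.254]
force: [-0.0, 0.4, -2.6]
width: 13.4
gripper_force: 58.6
```

play_rows(series=[[[-0.1, 0, -0.7, 0.65, -2.4, 0, 1], [-0.1, 0, -1.2, 1.3, -4.8, 0, 1], [-0.1, 0, -1.2, 1.3, -4.8, 0, 1], [-0.1, -0.1, -0.6, 0.65, -2.4, 0, 1], [0, 0, 0, 0, 0, 0, 1], [0, 0, 0, 0, 0, 0, 1]]])

```text
clock: 20.23
eef_pos: [597.2, -9.4, 224.6]
tool_rot: [-3.138, 0.263, 0.257]
force: [0.6, 0.5, -2.1]
width: 13.3
gripper_force: 58.6
```

```bash
python3 - <<'E'
from h import *
s=ctrl.read_state();p=s['eef_pos'];a=np.radians(15);r=p[:2]-[555,-20]
print(s['clock'],p.round(1),'box xy',r@[np.cos(a),np.sin(a)],r@[-np.sin(a),np.cos(a)])
z=Ro.from_euler('xyz',s['tool_rot']).as_matrix()[:,2];print('scoop tilt',30-np.degrees(np.arccos(-z[2])),np.degrees(np.arctan2(-z[1],-z[0])),s['qpos'].round(2))
im,d=get_image('side');j=cv2.resize(im[100:400,200:500],(600,600),interpolation=cv2.INTER_CUBIC);cv2.imwrite('pics/s4.png',j[:,:,::-1])
E
```

```text
20.225 [597.2  -9.4 224.6] box xy 43.45693163871127 -0.6977361636941339
scoop tilt 14.905060468243194 13.848083457966197 [-0.15  0.71  0.17  1.43 -0.05  1.27 -1.3 ]
```

View pics/s4.png

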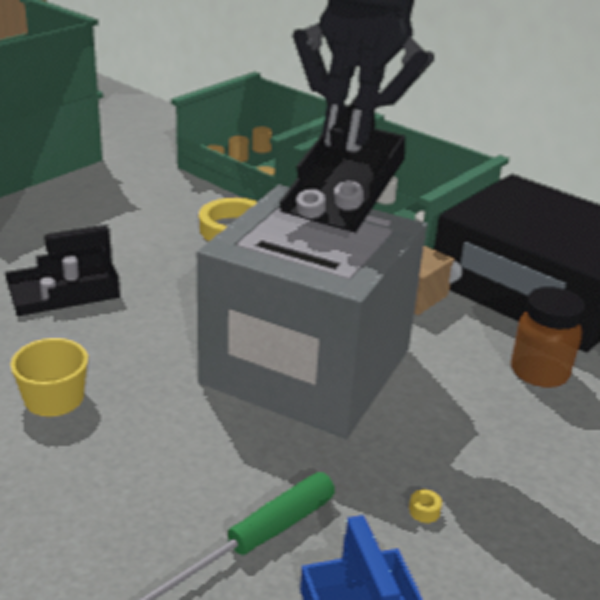

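The scoop is tilted 15°, with both rings at (312,202) and (348,193), and its lip is above the flap. Now I'll press in and pour.

play_rows(series=[[[-0.2, -0.1, -0.7, 0.4, -1.6, 0, 1], [-0.1, 0, -0.7, 0.4, -1.6, 0, 1], [-0.2, 0, -0.7, 0.4, -1.6, 0, 1], [-0.5, -0.2, -0.4, 1.3, -4.8, 0, 1], [-0.6, -0.1, -0.5, 1.3, -4.8, 0, 1], [-0.5, -0.1, -0.3, 1.0, -3.9, 0, 1], [-0.5, -0.2, -0.4, 1.0, -3.9, 0, 1], [-0.4, -0.1, -0.5, 0.9, -3.4, 0, 1], [-0.4, -0.1, -0.5, 0.9, -3.4, 0, 1], [0, 0, 0, 0, 0, 0, 1], [0, 0, 0, 0, 0, 0, 1], [0, 0, 0, 0, 0, 0, 1], [0, 0, 0, 0, 0, 0, 1]]])

```text
clock: 21.9
eef_pos: [563.5, -18.0, 177.4]
tool_rot: [-3.138, -0.26, 0.258]
force: [-1.2, -1.0, 0.4]
width: 13.0
gripper_force: 59.0
```

```bash
python3 - <<'E'
from h import *
s=ctrl.read_state();p=s['eef_pos'];a=np.radians(15);r=p[:2]-[555,-20]
print(s['clock'],p.round(1),'box xy',r@[np.cos(a),np.sin(a)],r@[-np.sin(a),np.cos(a)],s['force'])
z=Ro.from_euler('xyz',s['tool_rot']).as_matrix()[:,2];print('tool fwd',np.degrees(np.arccos(-z[2])),s['qpos'].round(2))
im,d=get_image('side');j=cv2.resize(im[150:300,260:460],(800,600),interpolation=cv2.INTER_CUBIC);cv2.imwrite('pics/s5.png',j[:,:,::-1])
E
```

```text
21.9 [563.5 -18.  177.4] box xy 8.709196633469412 -0.24603468811056278 [-1.19109523 -1.00504403  0.41938396]
tool fwd 14.908922384609744 [ 0.03  0.49  0.    2.05 -0.22  0.36 -1.09]
```

View pics/s5.png

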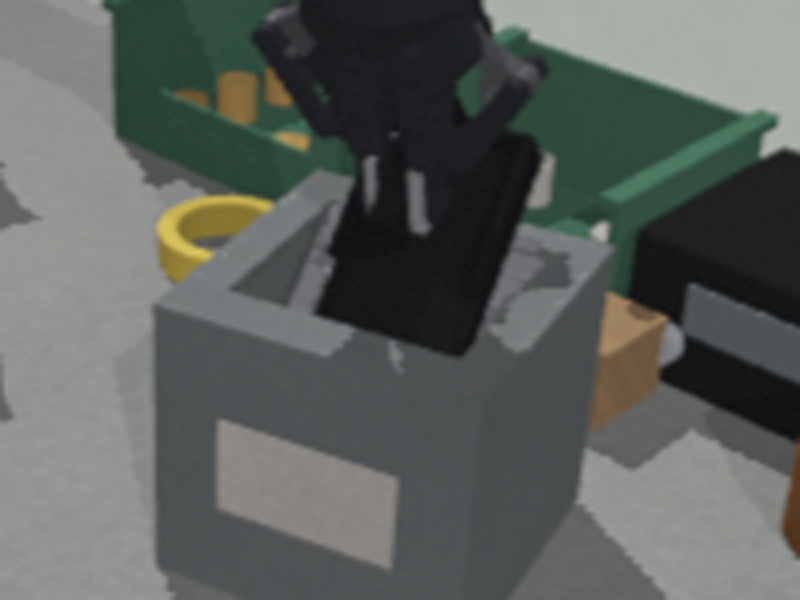

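The flap is open, the scoop has emptied, and no rings show on it or on the box top. I'll back out, level the scoop and check.

play_rows(series=[[[0, 0, 0, 0, 0, 0, 1], [0, 0, 0, 0, 0, 0, 1], [0, 0, 1, 0, 0, 0, 1], [0, 0, 2, 0, 0, 0, 1], [0, 0, 2.5, 0, 0, 0, 1], [0.5, 0.1, 2.5, -1.7, 6.2, 0, 1], [0.5, 0.1, 1, -1.7, 6.2, 0, 1], [0.5, 0.1, 0, -1.7, 6.2, 0, 1], [0.5, 0.1, 0, -1.6, 6.2, 0, 1], [0.5, 0.2, 0, -1.6, 6.2, 0, 1], [0.5, 0.2, 0, -1.6, 6.2, 0, 1], [0.6, 0.1, 0, -1.6, 6.2, 0, 1], [0, 0, 0, 0, 0, 0, 1]]])

```text
clock: 23.58
eef_pos: [599.9, -7.8, 264.4]
tool_rot: [-3.138, 0.525, 0.261]
force: [-0.2, 0.3, -3.0]
width: 12.8
gripper_force: 58.7
```

play_rows(series=[[[-0.3, -1.0, 0, 0, 0, 0, 1], [-0.6, -2.2, 0, 0, 0, -2, 1], [-0.9, -3, 0, 0, 0, -2, 1], [-0.9, -3, 0, 0, 0, -2, 1], [-0.9, -3, 0, 0, 0, -2, 1], [-0.9, -3, 0, 0, 0, -2, 1], [-0.9, -3, 0, 0, 0, -2, 1], [-0.9, -3, 0, 0, 0, -2, 1], [-0.9, -3, 0, 0, 0, -2, 1], [-0.8, -3, 0, 0, 0, 0, 1], [-0.4, -1.2, 0, 0, 0, 0, 1], [0, 0, -1.5, 0, 0, 0, 1], [0, 0, -3, 0, 0, 0, 1], [0, 0, -3.5, 0, 0, 0, 1], [0, 0, -3.5, 0, 0, 0, 1], [0, 0, -3.5, 0, 0, 0, 1], [0, 0, -2, 0, 0, 0, 1], [0, 0, -1, 0, 0, 0, 1], [0, 0, 0, 0, 0, 0, 1], [0, 0, 0, 0, 0, 0, 1]]])

```text
clock: 26.08
eef_pos: [515.5, -293.6, 88.4]
tool_rot: [-3.14, 0.522, -0.021]
force: [0.5, -0.4, -0.7]
width: 13.2
gripper_force: 58.8
```

```bash
python3 - <<'E'
from h import *
print(ctrl.read_state()['clock'])
a=get_image('side')[0][:,:,::-1];b=get_image('top')[0][:,:,::-1]
cv2.imwrite('pics/s6.png',np.hstack([cv2.resize(a[160:460,270:570],(400,400)),cv2.resize(b[140:340,270:470],(400,400))]))
E
```

```text
26.075
```

View pics/s6.png

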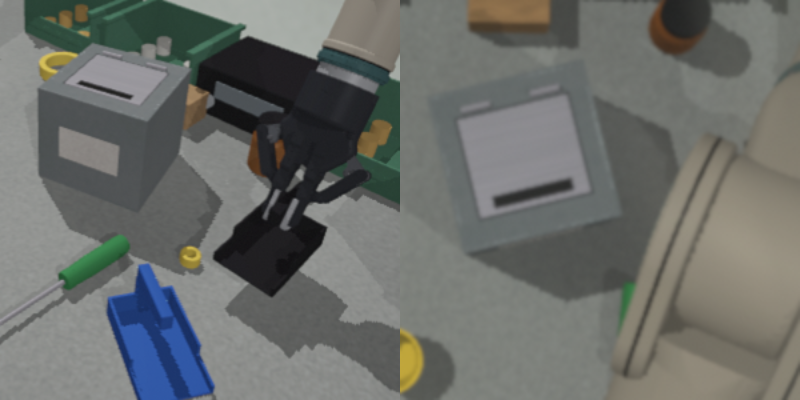

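The scoop is empty, the flap is shut, and nothing lies loose nearby. Next: set it down, release and retreat.

play_rows(series=[[[0, 0, -2, 0, 0, 0, 1], [0, 0, -1.5, 0, 0, 0, 1], [0, 0, -0.6, 0, 0, 0, 1], [0, 0, -0.3, 0, 0, 0, 1], [0, 0, 0, 0, 0, 0, 1], [0, 0, 0, 0, 0, 0, 1], [0, 0, 0, 0, 0, 0, 0], [0, 0, 0, 0, 0, 0, 0], [0, 0, 0, 0, 0, 0, 0], [0, 0, 0, 0, 0, 0, 0], [0, 0, 1, 0, 0, 0, 0], [0, 0, 2, 0, 0, 0, 0], [0, 0, 3, 0, 0, 0, 0], [0, 0, 3, 0, 0, 0, 0], [0, 0, 3, 0, 0, 0, 0], [0, 0, 0, 0, 0, 0, 0], [0, 0, 0, 0, 0, 0, 0]]])

```text
clock: 28.3
eef_pos: [514.8, -293.0, 163.8]
tool_rot: [-3.139, 0.523, -0.021]
force: [-0.4, -0.8, 0.1]
width: 85.2
gripper_force: 0.0
```

```bash
python3 - <<'E'
from h import *
s=ctrl.read_state();print(s['clock'],s['width'],s['force'])
im,d=get_image('wrist');C=cam('wrist',s);b=get_image('side')[0]
cv2.imwrite('pics/w7.png',np.hstack([cv2.resize(im,(400,300)),cv2.resize(b,(400,300))])[:,:,::-1])
jj,ii=np.mgrid[0:480,0:640];P=unproj(np.c_[ii.ravel(),jj.ravel()],d.ravel(),C);ok=d.ravel()>0
h=P[ok&(abs(P[:,0]-530)<80)&(abs(P[:,1]+294)<40)&(P[:,2]>62)&(P[:,2]<85)]
print(len(h),np.percentile(h[:,2],[5,50,95]),cv2.minAreaRect(h[:,:2].astype(np.float32)))
E
```

```text
28.3 85.20342837392393 [-0.41531691 -0.81625933  0.08764186]
3178 [68.58646018 72.77824164 73.84169581] ((536.1381225585938, -293.3987731933594), (14.048913955688477, 71.84284210205078), 88.75149536132812)
```

View pics/w7.png

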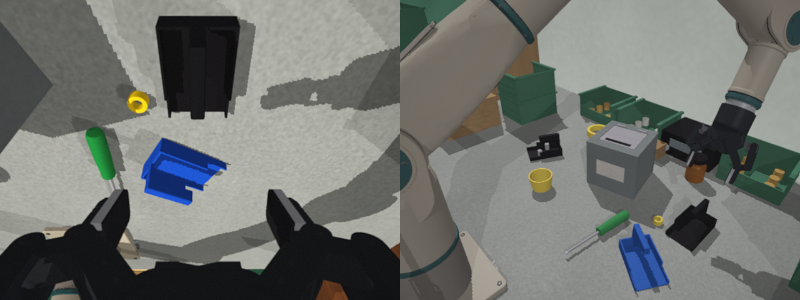

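The scoop stands empty and upright at (198,70) in the left view, the flap is shut, and the gripper is clear. I'm handing the job in.

```bash
python3 -c "
from cell import workorder
print(workorder.finish_job())"
```

```text
the job is handed in; nothing more can be done
None
```

I poured both bushes through the flap into the reject box, the flap sprang shut, and the empty scoop stands upright and released on the bench; I handed the job in at about 28 s, and it returned no verdict.

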